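# Index the drilling jig, draw the bored chisel handle and hold its bore up to view

### The arm

A 6-joint arm with a two-finger parallel gripper is mounted at the origin on a cart in front of the work surface, level with it; the furniture and walls round the work are solid. World frame = base frame: x ahead of the robot, y to its left, z up, the work surface at z = 0. Lengths are in m, angles in degrees, forces in N, time in s.
With the tool pointing down it reaches from about 0.4 to 0.825 m from the base axis. Payload 7 kg.
Tool frame: the origin (TCP) lies midway between the tips of the shut fingers; the grasp point (between the pads) lies 19 mm behind it; x points along the fingers, z is the direction in which the jaws open and shut, and the axes are right-handed (so a half turn about x gives the same grasp; the last joint's range is limited). The gripper opens to 88 mm and grips with 3 to 60 N. Pads are 19 mm wide; open, the fingers measure 130 mm over their backs; the gripper's body (78 mm by 193 mm) begins 47 mm behind the grasp point.
Start: joints at [83.543, 20.546, 0.682, 0, -70.136, -16.507], TCP at [0.263, 0.621, 0.227] pointing down, gripper open.
Joint ranges: [-176.03, 176.03], [-82.01, 121.73], [-58.28, 71.71], [-173.87, 95.51], [-174.79, -0.11], [-173.66, 173.66]. Speed limits (degrees/s): [136.94, 136.94, 172.46, 180, 180, 180].

### API

Orientations are given as [roll, pitch, yaw] about the fixed x, y, z axes, in that order (R = Rz(yaw) Ry(pitch) Rx(roll)).
In Python, from plant import ctrl gives the robot as it stands. The module is installed in compiled form; this text tells all that it offers.
- The arm moves only by the tool servo_tool, never from a script. Its argument "deltas" is a list of rows, each a list of 3 entries, a list of its own where there are three numbers: the turn, a rotation vector about the tool's x, y, z in degrees, then the shift along the tool's x, y, z in cm, then the finger opening in cm, from 0 to 8.76. A call has 1 to 5 rows; each row is the pose to reach, as a shift and turn from the pose measured when the call began, along the tool's axes at that moment; what a row does not reach only later rows make up. A row lasts 1/10 s, in which the tool goes at most 50 mm and 8.59 degrees, less where a joint would pass 70% of its speed; a pose out of reach is approached as far as the arm can. A call with a gripper value outside its range is refused whole. The fingers move at their own pace and stop on an object; the grip force is fixed at half the most. Time passes only in rows, so rows that repeat a pose let the fingers close. It gives the time, the measured TCP pose, the force and the opening at its end, in the units of the state.
- ctrl.get_obs(): the state, without advancing time (a new reading comes with each control period).
- ctrl.snapshot(name): name is "scene" or "top" or "wrist"; returns a dict with "image" (400x640x3 uint8, red, green, blue), "vertical_fov" (degrees; the focal length in pixels is half the picture's height over the tangent of half this angle, whatever the lens; pixels are square), "cx", "cy" (the principal point, pixels), "k1" (the pictures are not rectified: a ray, as slopes to the right and down, at radius r is drawn at 1 + k1 r^2 times it, then the intrinsics apply), "rvec" (rotation vector, rad) and "tvec" (3), from world to camera coordinates, as OpenCV has them. Camera axes: x right, y down, z forward; pixel columns grow to the right and rows downward; lengths in m; the calibration is good to about 2 mm. A picture is of the moment at which its call begins. There is no depth.
- ctrl.close_job(): hands the job in, once; it reports no verdict.
The state is a dict: "clock": time; "joint_pos": joint angles; "qvel": joint speeds; "tau": joint torques, N m; "tool_pos": TCP position; "orientation": TCP orientation; "force": force on the tool from outside, world axes, zero at the start; "moment": the same for the moment, N m; "opening": finger opening in m.
Only numpy, scipy, OpenCV 4.12 (cv2) and the standard library are available. Lean on these libraries where they do the work, as an engineer would, in place of code of your own. Each camera call takes 0.05 s, during which the arm holds its last target. There are 200 camera calls.

### The job

The chisel handle standing under the drill bush of the indexing jig has just been bored. Turn the dial (T handle on its hub) one click, the way that brings the neighbouring solid handle under the bush, then draw the bored handle up out of its socket, leaving the others in theirs. Finish holding it still about 25 cm above the bench, tipped about 45 degrees so that the bored end points up and back towards the robot.

Things in the scene. Friction and masses are not known exactly. Their poses are not given: they have to be found in the camera images.
- dial (a joint): turn of the dial in rad about the upright axis, anticlockwise from above positive, 0 at the start, no stops. A spring plunger clicks it home at every multiple of 1.047: about 0.15 N m to leave a click, fading to nothing halfway (0.52), beyond which the plunger itself drives the dial on into the next click when let go.
- dial_grip (a point): centre of the T handle on the dial's axis, 142 mm above the bench, turning with the dial: a bar 60 mm long (along this point's x), 16 mm thick (along y, the way to grip it), 16 mm high, on a 12 mm stem. The wooden handles stand as high as it, their sides 53 mm from this axis, so open the fingers only part way here.
- jig: round grey base 188 mm across, fixed to the bench; origin on the bench on the dial's axis, z up. Six upright sockets on the dial, 65 mm from the axis, at 30, 90 (under the bush), 150, 210, 270, 330 degrees in this frame: 30 mm bore, 39 mm outside, floor 32 and rim 64 mm above the bench. A low plunger housing, 39 mm high, reaches out to 156 mm at 240 degrees.
- bush (a point): axis of the drill bush at the underside of the bushing plate, 147 mm above the bench, 65 mm from the dial's axis. The plate, 40 mm wide, 12 mm thick (164 mm above the bench at the bush's head), runs from here to a pillar of 24 mm, 118 mm from the axis on the jig's +y side. It is 3 mm above a handle standing below, which cannot be drawn out there.
- handle_bored: the handle to draw: light wood, brass ferrule, 112 mm long, round, 0.05 to 0.1 kg, under the bush at the start. Origin at the centre of its butt (lower) end, z along it to the bored end. Diameter 27 mm up to 38 mm, tapering to 24 mm at 94 mm, then the ferrule, 21.6 mm, with an open 13 mm bore. Loose in its socket (1.5 mm play), butt 32 mm above the bench, 80 mm stand above the rim.
- handle_blank: handle of the same shape and size with a solid wooden end (no bore), standing in one of the two sockets beside the bush; the next to be drilled. Origin and axes as handle_bored.
- handle_done: an earlier bored handle, the same shape and size as handle_bored, standing in the other socket beside the bush. Stays in its socket.
- handle_spare: another solid handle of the same shape and size, standing in the socket opposite the bush. Stays in its socket.
- sight (a point): no object, only a direction: its z axis points up and back towards the robot (world -x) at 45 degrees; the bored handle's z axis is to end near it.
There are look-alikes about, which are no part of the job. Leave any purple look-alike of the handle_bored alone. What is shaped like the handle_blank but orange is not meant.

How it is judged:
By the outcome, as a careful person would: the job done as asked, in the order asked, and still so for the second after the job is handed in, while the arm keeps its last pose, push and grip.
It also fails if it takes over 42 s, if anything falls off the work surface, if the arm or the gripper's body presses on something with over 40 N, if the wrist force passes 120 N, or if a joint passes its speed limit or range.

## Working session

There is one attempt and no reset: what is moved stays moved. The work goes in short steps, Python scripts to look and compute and a tool call to move; the robot and the scene stay as the last step left them, time stands still between calls to the robot, and variables do not carry over. Pictures are saved under pics/ and viewed, on a budget of 10 in all, crops included, one or two more only if the job needs it, and the job is handed in when it is done.

Besides the shell and the picture viewer there is one more tool, called as name([rows], argument=value, ...), one row to a line, values as JSON. servo_tool: Moves the arm, as the interface text tells. Its arguments: {"type":"object","properties":{"deltas":{"type":"array","items":{"type":"array"}}},"required":["deltas"]}

```bash
mkdir -p pics; cat > h.py <<'E'
import numpy as np, cv2
from plant import ctrl
from scipy.spatial.transform import Rotation as R
def snap(n,f):
    s=ctrl.snapshot(n); cv2.imwrite('pics/'+f+'.png',s['image'][:,:,::-1]); np.save('pics/'+f+'.npy',{k:v for k,v in s.items()},allow_pickle=True); return s
def load(f): return np.load('pics/'+f+'.npy',allow_pickle=True).item()
def K(s):
    f=200/np.tan(np.radians(s['vertical_fov'])/2); return np.array([[f,0,s['cx']],[0,f,s['cy']],[0,0,1.]]),np.array([s['k1'],0,0,0,0.])
def toworld(s,uv,z):
    k,d=K(s); p=cv2.undistortPoints(np.array([[uv]],float),k,d)[0,0]
    M=cv2.Rodrigues(np.array(s['rvec'],float))[0]; t=np.array(s['tvec'],float).ravel()
    c=-M.T@t; r=M.T@np.array([p[0],p[1],1]); return c+r*(z-c[2])/r[2]
def topix(s,P):
    k,d=K(s); return cv2.projectPoints(np.array(P,float).reshape(-1,1,3),np.array(s['rvec'],float),np.array(s['tvec'],float),k,d)[0][:,0]
E
python3 - <<'E'
from h import *
a=snap('scene','s0');b=snap('top','t0')
o=ctrl.get_obs();print(o['clock'],o['tool_pos'],o['orientation'],o['opening'])
for s in(a,b):print(s['vertical_fov'],s['k1'],s['tvec'])
E
```

```text
0.1 [0.2632129  0.62108587 0.22570787] [   6.03427063   89.91197249 -106.93566381] 0.08745456336789768
43.53443362093322 -0.037163340902362736 [-0.34176841  0.3932607   0.88362906]
53.60888476159367 -0.01272119368680189 [0.05800693 0.52081451 0.92155942]
```

View pics/s0.png

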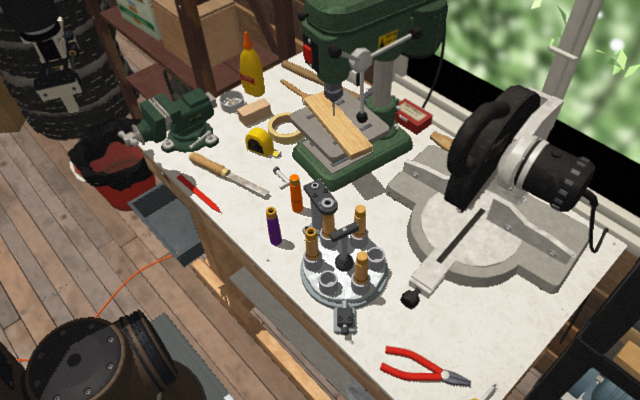

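View pics/t0.png

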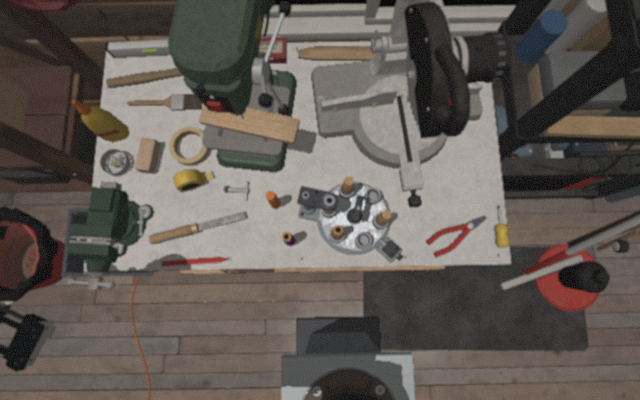

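The jig is centred near (345,262) in scene and (355,215) in top, with the bush pillar to the left. Purple and orange look-alikes stand to its left. I'll enlarge crops of both views.

```bash
python3 - <<'E'
from h import *
a=cv2.imread('pics/s0.png')[170:340,285:400];b=cv2.imread('pics/t0.png')[165:270,290:415]
a=cv2.resize(a,(400,591),interpolation=3); b=cv2.resize(b,(400,336),interpolation=3)
c=np.zeros((591,800,3),np.uint8);c[:,:400]=a;c[:336,400:]=b
cv2.imwrite('pics/c0.png',c)
E
```

```text
(no output)
```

View pics/c0.png

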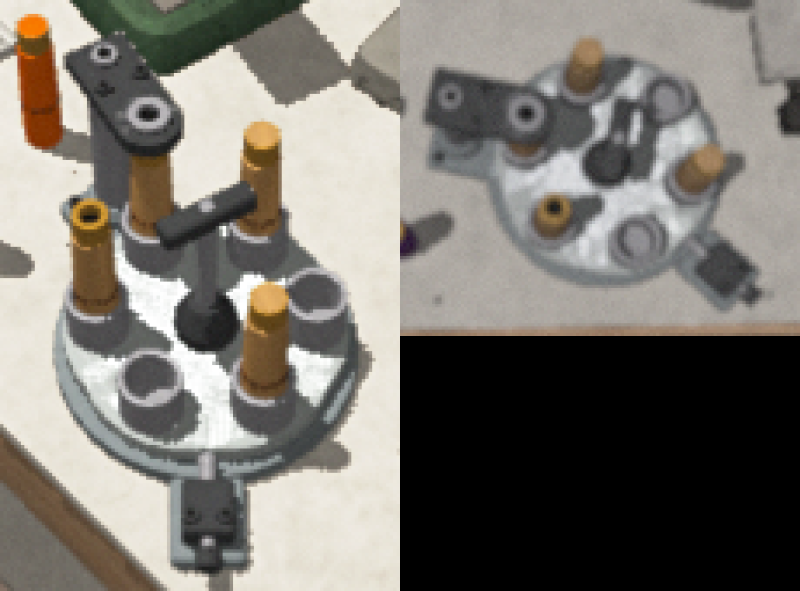

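```bash
python3 - <<'E'
from h import *
a=load('s0');b=load('t0')
S={'bar':((344.8,228.9),.150),'done':((310.9,231.2),.144),'blank':((360.3,208.2),.144),'spare':((362.3,255.4),.144),'bush':((328.1,202.5),.164)}
T={'done':((338.1,230),.144),'blank':((349.4,179.1),.144),'spare':((386.9,212.8),.144),'bush':((329.7,200.3),.164)}
for n,s,D in(('s',a,S),('t',b,T)):
    P={k:toworld(s,*v) for k,v in D.items()}
    for k in P:print(n,k,P[k].round(4))
    c=(P['bush']+P['spare'])/2;
    m=np.array([P[k][:2] for k in('done','blank','spare','bush')]);
    # fit: done 150 or 30
    from scipy.optimize import least_squares
    an=np.array([60,-60,180,0.])
    f=lambda p:(np.c_[p[0]+.065*np.cos(np.radians(an+p[2])),p[1]+.065*np.sin(np.radians(an+p[2]))]-m).ravel()*np.repeat([1,1,1,1],2)
    r=least_squares(f,[c[0],c[1],90],x_scale=[.01,.01,10]);print(r.x,r.fun.round(4))
E
```

```text
s bar [ 0.4826 -0.026   0.15  ]
s done [0.4346 0.0186 0.144 ]
s blank [ 0.5441 -0.0073  0.144 ]
s spare [ 0.4665 -0.0894  0.144 ]
s bush [0.4967 0.0359 0.164 ]
[ 4.81705779e-01 -2.63869326e-02  7.65643361e+01] [-0.0001 -0.0003 -0.0001 -0.0005  0.0001 -0.0002  0.0001  0.001 ]
t done [0.4338 0.0181 0.144 ]
t blank [ 0.5481 -0.01    0.144 ]
t spare [ 0.47   -0.0904  0.144 ]
t bush [0.4964 0.0355 0.164 ]
[ 4.83500038e-01 -2.75505930e-02  7.72041149e+01] [ 0.002  -0.0015 -0.0025  0.0017 -0.0009 -0.0005  0.0015  0.0003]
```

```bash
python3 - <<'E'
from h import *
a=load('s0');f=lambda u,v:toworld(a,(285+u/3.478,170+v/3.478),.150)
p,q=f(160,226),f(252,187);d=q-p;print(p,q,np.hypot(*d[:2]),np.degrees(np.arctan2(d[1],d[0])))
o=ctrl.get_obs();M=R.from_euler('xyz',o['orientation'],degrees=True).as_matrix();print(M.round(3),o['joint_pos'],o['force'])
t=np.array([.482,-.0265,.23]);print(M.T@(t-o['tool_pos'])*100)
E
```

```text
[ 0.45360948 -0.01818529  0.15      ] [ 0.5089601  -0.03414071  0.15      ] 0.05760440113985406 -16.080202971570248
[[-0.     0.921 -0.39 ]
 [-0.001 -0.39  -0.921]
 [-1.     0.     0.002]] [ 8.35427268e+01  2.05885758e+01  6.39454289e-01 -1.70217030e-02
 -7.01374388e+01 -1.65068657e+01] [-0.41100471 -0.06738544  0.31650471]
[-0.34382612 45.41591596 51.08632946]
```

Scene and top fits agree to within 2 mm. The axis is at (0.482, -0.0265), the bush at 76.7° and the blank clockwise of it, so the dial turns +60°. The bar lies at about -13°. I'll move to above it now.

servo_tool([
  [[8.5,0,0],[-0.5,2.27,2.55],3.2],
  [[17,0,0],[-1,4.54,5.1],3.2],
  [[25.5,0,0],[-1,6.8,7.65],3.2],
  [[34,0,0],[-1,9.1,10.2],3.2],
  [[42.5,0,0],[-1,11.35,12.75],3.2],
])

```text
clock: 0.6
tool_pos: [0.3181, 0.4579, 0.2356]
orientation: [45.3, 89.9, -110.5]
force: [-0.6, 0.4, 0.9]
opening: 0.0533
```

```bash
cat > d.py <<'E'
import sys
from h import *
# args: target tcp x y z (m), jaw yaw deg, pitch tilt (0 down)
x,y,z,yaw,tilt=map(float,sys.argv[1:6])
o=ctrl.get_obs();M=R.from_euler('xyz',o['orientation'],degrees=True).as_matrix()
c,s=np.cos(np.radians(yaw)),np.sin(np.radians(yaw))
X=np.array([0,0,-1.]);Z=np.array([c,s,0]);T=np.c_[X,np.cross(Z,X),Z]
T=R.from_euler('y',-tilt,degrees=True).as_matrix()@T
print('t',round(o['clock'],2),'pos',o['tool_pos'].round(4),'jawyaw',np.degrees(np.arctan2(M[1,2],M[0,2])).round(2),'x',M[:,0].round(3),'open',round(o['opening'],4),'F',o['force'].round(1))
print('q',np.round(o['joint_pos'],1))
print('turn',np.degrees(R.from_matrix(M.T@T).as_rotvec()).round(2),'shift',(M.T@(np.array([x,y,z])-o['tool_pos'])*100).round(2))
E
python3 d.py .482 -.0265 .235 76.7 0
```

```text
t 0.6 pos [0.3181 0.4579 0.2356] jawyaw -155.82 x [-0.001 -0.002 -1.   ] open 0.0533 F [-0.6  0.4  0.9]
q [ 75.3   9.2 -13.5  -0.  -67.4 -51.1]
turn [ 1.2748e+02 -5.0000e-02 -1.4000e-01] shift [ 0.14 50.9   4.89]
```

servo_tool([
  [[8.5,0,0],[0,3.4,0.33],3.2],
  [[17,0,0],[0,6.8,0.65],3.2],
  [[25.5,0,0],[0,10.2,1.0],3.2],
  [[34,0,0],[0,13.6,1.3],3.2],
  [[42.5,0,0],[0,17,1.6],3.2],
])

```text
clock: 1.1
tool_pos: [0.3732, 0.2947, 0.2357]
orientation: [83.9, 89.9, -114.8]
force: [1.3, -0.3, -0.0]
opening: 0.0315
```

```bash
python3 d.py .482 -.0265 .235 76.7 0
```

```text
t 1.1 pos [0.3732 0.2947 0.2357] jawyaw 161.34 x [-0.001 -0.002 -1.   ] open 0.0315 F [ 1.3 -0.3 -0. ]
q [ 62.1   1.1 -22.6   0.  -66.4 -80.8]
turn [84.64 -0.09 -0.12] shift [  0.13  26.95 -20.58]
```

servo_tool([
  [[8.5,0,0],[0,2.7,-2.06],3.2],
  [[17,0,0],[0,5.4,-4.1],3.2],
  [[25.5,0,0],[0,8.1,-6.2],3.2],
  [[34,0,0],[0,10.8,-8.2],3.2],
  [[42.5,0,0],[0,13.5,-10.3],3.2],
])

```text
clock: 1.6
tool_pos: [0.4276, 0.1324, 0.2359]
orientation: [122.9, 89.9, -118.6]
force: [0.5, 0.4, 0.4]
opening: 0.0319
```

```bash
python3 d.py .482 -.0265 .235 76.7 0
```

```text
t 1.6 pos [0.4276 0.1324 0.2359] jawyaw 118.5 x [-0.001 -0.002 -1.   ] open 0.0319 F [0.5 0.4 0.4]
q [  42.6   -1.9  -25.5    0.   -66.4 -104.1]
turn [41.8  -0.11 -0.08] shift [  0.12   2.8  -16.56]
```

servo_tool([
  [[8.4,0,0],[0,0.6,-3.4],3.2],
  [[16.8,0,0],[0,1.2,-6.8],3.2],
  [[25.2,0,0],[0,1.8,-10.2],3.2],
  [[33.5,0,0],[0,2.3,-13.5],3.2],
  [[41.8,0,0],[0,2.8,-16.6],3.2],
])

```text
clock: 2.1
tool_pos: [0.4822, -0.0284, 0.236]
orientation: [158.9, 89.9, -124.8]
force: [0.3, 0.5, -0.1]
opening: 0.0319
```

servo_tool([
  [[0,0,0],[0,0,0],3.2],
])

```text
clock: 2.2
tool_pos: [0.4825, -0.0309, 0.2355]
orientation: [151.2, 89.8, -132.9]
force: [-0.4, 0.3, -0.2]
opening: 0.0318
```

```bash
python3 d.py .482 -.0265 .123 76.7 0; python3 - <<'E'
from h import *
snap('wrist','w1');snap('scene','s1')
a=cv2.imread('pics/s1.png')[150:320,285:400];b=cv2.imread('pics/w1.png')
c=np.zeros((400,800,3),np.uint8);c[:,:270]=cv2.resize(a,(270,400),interpolation=3);c[:331,270:]=cv2.resize(b,(530,331));cv2.imwrite('pics/c1.png',c)
E
```

```text
t 2.2 pos [ 0.4825 -0.0309  0.2355] jawyaw 75.91 x [-0.002 -0.003 -1.   ] open 0.0318 F [-0.4  0.3 -0.2]
q [ 1.980e+01  1.900e+00 -2.180e+01  1.000e-01 -6.640e+01 -1.239e+02]
turn [-0.79 -0.18 -0.1 ] shift [11.25  0.14  0.45]
```

View pics/c1.png

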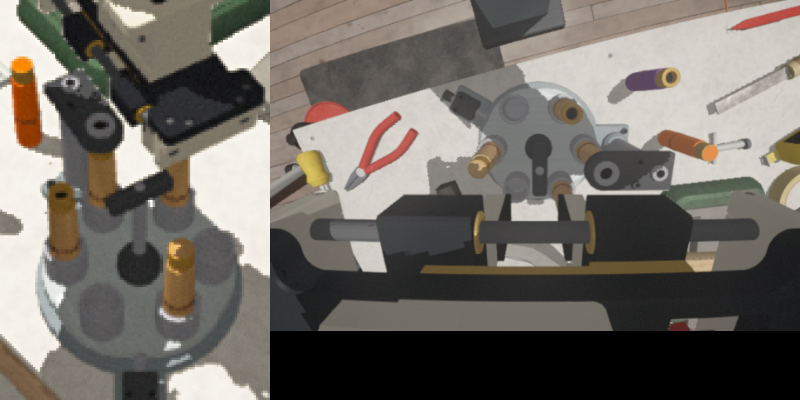

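The wrist view shows the bar vertical (col ~540) and centred between the fingers (505/568). The scene view shows the gripper over the hub. I'll descend.

servo_tool([
  [[0,0,0],[2,0.14,0.45],3.2],
  [[0.8,0,0],[5,0.14,0.45],3.2],
  [[0.8,0,0],[8,0.14,0.45],3.2],
  [[0.8,0,0],[10.5,0.14,0.45],3.2],
  [[0.8,0,0],[11.2,0.14,0.45],3.2],
])

```text
clock: 2.8
tool_pos: [0.4794, -0.0241, 0.1212]
orientation: [128.7, 89.6, -155.7]
force: [-0.7, 0.2, 0.4]
opening: 0.0317
```

servo_tool([
  [[0,0,0],[0,0,0],0.5],
  [[0,0,0],[0,0,0],0.5],
  [[0,0,0],[0,0,0],0.5],
])

```text
clock: 3.1
tool_pos: [0.4795, -0.0251, 0.1222]
orientation: [142.7, 89.5, -141.6]
force: [0.7, -5.9, -3.1]
opening: 0.0163
```

```bash
python3 d.py .482 -.0265 .123 136.7 0
```

```text
t 3.1 pos [ 0.4795 -0.0251  0.1222] jawyaw 75.7 x [-0.006 -0.005 -1.   ] open 0.0163 F [ 0.7 -5.9 -3.1]
q [  20.7    8.1  -31.4    0.2  -51.  -125.1]
turn [-61.    -0.18  -0.45] shift [-0.08 -0.28 -0.08]
```

servo_tool([
  [[-4,0,0],[0,-0.15,0],0.5],
  [[-10,0,0],[0,-0.2,0],0.5],
  [[-17,0,0],[0,-0.2,0],0.5],
  [[-25,0,0],[0,-0.2,0],0.5],
  [[-33,0,0],[0,-0.2,0],0.5],
])

```text
clock: 3.6
tool_pos: [0.4797, -0.0271, 0.1223]
orientation: [107.4, 89.4, -143.6]
force: [0.6, -12.1, -6.9]
opening: 0.0163
```

```bash
python3 d.py .482 -.0265 .123 136.7 0
```

```text
t 3.6 pos [ 0.4797 -0.0271  0.1223] jawyaw 108.93 x [-0.009 -0.007 -1.   ] open 0.0163 F [  0.6 -12.1  -6.9]
q [ 20.4   8.2 -31.3   0.2 -51.2 -91.7]
turn [-27.77  -0.04  -0.65] shift [-0.07 -0.24 -0.02]
```

servo_tool([
  [[-7,0,0],[0.1,0.05,-0.2],0.5],
  [[-14,0,0],[0.1,0.05,-0.2],0.5],
  [[-21,0,0],[0.1,0.05,-0.2],0.5],
  [[-26,0,0],[0.1,0.05,-0.2],0.5],
  [[-27,0,0],[0.1,0.05,-0.2],0.5],
])

```text
clock: 4.1
tool_pos: [0.4809, -0.0292, 0.1223]
orientation: [88.2, 89.5, -135.7]
force: [3.5, -2.3, -6.6]
opening: 0.0156
```

servo_tool([
  [[-0.5,0,0],[0,0,0],0.5],
  [[-0.5,0,0],[0,0,0],0.5],
])

```text
clock: 4.3
tool_pos: [0.4809, -0.0292, 0.1223]
orientation: [88.1, 89.5, -135.3]
force: [3.0, -4.6, -10.6]
opening: 0.0159
```

```bash
python3 d.py .482 -.0265 .123 136.7 0
```

```text
t 4.3 pos [ 0.4809 -0.0292  0.1223] jawyaw 136.54 x [-0.006 -0.006 -1.   ] open 0.0159 F [  3.   -4.6 -10.6]
q [ 20.2   8.2 -31.2   0.3 -51.  -63.8]
turn [-0.16  0.02 -0.5 ] shift [-0.07 -0.27  0.11]
```

Now I'll release the bar, let the plunger click home, and look.

servo_tool([
  [[0,0,0],[0,0,0],3.2],
  [[0,0,0],[0,0,0],3.2],
  [[0,0,0],[0,0,0],3.2],
  [[0,0,0],[-2,0,0],3.2],
  [[0,0,0],[-5,0,0],3.2],
])

```text
clock: 4.8
tool_pos: [0.4801, -0.0291, 0.1718]
orientation: [79.8, 89.3, -143.7]
force: [0.3, 1.0, -0.3]
opening: 0.0321
```

servo_tool([
  [[0,0,0],[-4,0,0],3.2],
  [[0,0,0],[-6,0,0],4.8],
])

```text
clock: 5.0
tool_pos: [0.4818, -0.0285, 0.2354]
orientation: [93.1, 89.5, -130.3]
force: [0.6, 0.1, -0.8]
opening: 0.036
```

```bash
python3 d.py .4347 .0181 .235 136.7 0; python3 - <<'E'
from h import *
snap('wrist','w2');snap('scene','s2')
a=cv2.imread('pics/s2.png')[150:320,285:400];b=cv2.imread('pics/w2.png')
c=np.zeros((591,800,3),np.uint8);c[:,:400]=cv2.resize(a,(400,591),interpolation=3);c[:250,400:]=cv2.resize(b,(400,250));cv2.imwrite('pics/c2.png',c)
E
```

```text
t 5.0 pos [ 0.4818 -0.0285  0.2354] jawyaw 136.54 x [-0.006 -0.007 -1.   ] open 0.036 F [ 0.6  0.1 -0.8]
q [ 20.2   2.  -21.9   0.3 -66.6 -63.8]
turn [-0.16 -0.03 -0.49] shift [ 0.04 -0.15  6.62]
```

View pics/c2.png

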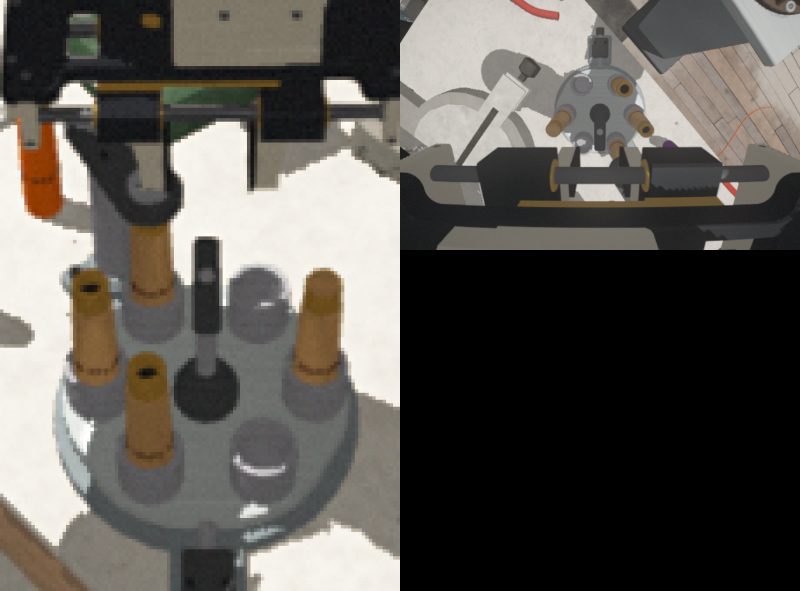

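The dial is one click on. The blank is under the bush and the bored handle is at px (310.9,232.2), where `done` stood. I'll move over it and descend.

servo_tool([
  [[0,0,-0.5],[0,-0.15,3.3],4.8],
  [[0,0,-0.5],[0,-0.15,6.6],4.8],
  [[0,0,-0.5],[0,-0.15,6.6],4.8],
  [[0,0,-0.5],[2,-0.15,6.6],4.8],
  [[0,0,-0.5],[4,-0.15,6.6],4.8],
])

```text
clock: 5.6
tool_pos: [0.4358, 0.0183, 0.1953]
orientation: [-116.8, 89.7, 19.8]
force: [0.4, 0.3, 0.1]
opening: 0.0482
```

```bash
python3 d.py .4347 .0181 .108 136.7 0; python3 - <<'E'
from h import *
s=snap('wrist','w3');print(topix(s,[[.4347,.0181,.144],[.4347,.0181,.108]]))
E
```

```text
t 5.6 pos [0.4358 0.0183 0.1953] jawyaw 136.59 x [ 0.004  0.002 -1.   ] open 0.0482 F [0.4 0.3 0.1]
q [ 28.5  -1.4 -30.7   0.  -60.4 -72. ]
turn [-0.11 -0.12  0.24] shift [8.73 0.13 0.08]
[[321.73365015 217.09413799]
 [321.43763242 202.91926681]]
```

View pics/w3.png

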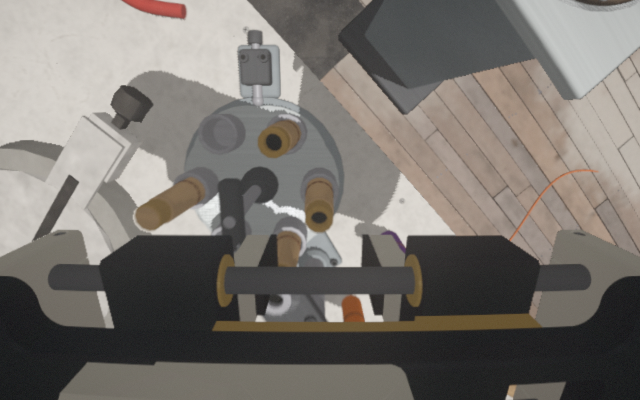

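The bored end appears at (319,217) against (321.7,217) predicted, about 1 mm off, and sits between the fingers. I'll descend and grip.

servo_tool([
  [[0,0,0],[2.5,0.13,0],4.8],
  [[0,0,0],[5,0.13,0],4.8],
  [[0,0,0],[7.2,0.13,0],4.8],
  [[0,0,0],[8.5,0.13,0],4.8],
  [[0,0,0],[8.7,0.13,0],4.8],
])

```text
clock: 6.15
tool_pos: [0.4318, 0.0161, 0.1033]
orientation: [61.2, 89.7, -162.3]
force: [0.1, -0.1, 0.7]
opening: 0.0479
```

servo_tool([
  [[0,0,0],[0,0,0],1.0],
  [[0,0,0],[0,0,0],1.0],
  [[0,0,0],[0,0,0],1.0],
  [[0,0,0],[0,0,0],1.0],
])

```text
clock: 6.55
tool_pos: [0.4323, 0.0162, 0.1039]
orientation: [58.1, 89.8, -165.4]
force: [-0.4, 0.1, 1.4]
opening: 0.0237
```

```bash
python3 d.py .4347 .0181 .108 136.7 0
```

```text
t 6.55 pos [0.4323 0.0162 0.1039] jawyaw 136.51 x [-0.003 -0.001 -1.   ] open 0.0237 F [-0.4  0.1  1.4]
q [ 28.4   4.8 -38.2  -0.1 -47.2 -71.9]
turn [-0.19  0.1  -0.16] shift [-0.41 -0.3  -0.05]
```

servo_tool([
  [[0,0,0],[-1,0,0],1.0],
  [[0,0,0],[-3,0,0],1.0],
  [[0,0,0],[-6,0,0],1.0],
  [[0,0,0],[-9,0,0],1.0],
  [[0,0,0],[-12,0,0],1.0],
])

```text
clock: 7.05
tool_pos: [0.4324, 0.0162, 0.2261]
orientation: [54.0, 89.9, -169.5]
force: [1.3, -0.3, 0.1]
opening: 0.0234
```

servo_tool([
  [[0,0,0],[-2,0,0],1.0],
  [[0,0,0],[-5,0,0],1.0],
  [[0,0,0],[-8,0,0],1.0],
  [[0,0,0],[-8,0,0],1.0],
])

```text
clock: 7.45
tool_pos: [0.4342, 0.0165, 0.3112]
orientation: [-117.8, 89.7, 18.7]
force: [0.4, -1.3, -0.6]
opening: 0.0235
```

```bash
python3 d.py .463 .016 .286 90 45
```

```text
t 7.45 pos [0.4342 0.0165 0.3112] jawyaw 136.54 x [ 0.005  0.002 -1.   ] open 0.0235 F [ 0.4 -1.3 -0.6]
q [ 28.4  -6.  -19.5   0.1 -76.2 -71.9]
turn [ 44.06  18.22 -42.14] shift [ 2.54 -1.94 -2.11]
```

servo_tool([
  [[5.5,2.3,-5.3],[0,0,0],1.0],
  [[11,4.6,-10.6],[0,0,0],1.0],
  [[16.6,6.8,-15.9],[0,0,0],1.0],
  [[22.2,9.1,-21.2],[0,0,0],1.0],
  [[27.7,11.4,-26.5],[0,0,0],1.0],
])

```text
clock: 7.95
tool_pos: [0.4339, 0.015, 0.3119]
orientation: [-99.5, 62.0, 9.5]
force: [0.2, -1.4, -0.1]
opening: 0.0232
```

```bash
python3 d.py .463 .016 .286 90 45
```

```text
t 7.95 pos [0.4339 0.015  0.3119] jawyaw 107.9 x [ 0.463  0.077 -0.883] open 0.0232 F [ 0.2 -1.4 -0.1]
q [  41.2  -27.1  -45.8   19.2  -48.6 -122.1]
turn [ 17.09   7.06 -16.46] shift [ 3.65 -1.25 -0.6 ]
```

```bash
python3 d.py .50 .016 .286 90 45
```

```text
t 7.95 pos [0.4339 0.015  0.3119] jawyaw 107.9 x [ 0.463  0.077 -0.883] open 0.0232 F [ 0.2 -1.4 -0.1]
q [  41.2  -27.1  -45.8   19.2  -48.6 -122.1]
turn [ 17.09   7.06 -16.46] shift [ 5.36 -4.33 -1.73]
```

servo_tool([
  [[3.4,1.4,-3.3],[1,-0.9,-0.3],1.0],
  [[6.8,2.8,-6.6],[2.1,-1.7,-0.7],1.0],
  [[10.2,4.2,-9.9],[3.2,-2.6,-1],1.0],
  [[13.7,5.6,-13.2],[4.3,-3.5,-1.4],1.0],
  [[17.1,7.1,-16.5],[5.4,-4.3,-1.7],1.0],
])

```text
clock: 8.45
tool_pos: [0.5146, 0.0108, 0.3247]
orientation: [-89.1, 47.9, 1.0]
force: [-0.9, 0.7, -1.1]
opening: 0.0236
```

servo_tool([
  [[0,0,0],[0,0,0],1.0],
  [[0,0,0],[0,0,0],1.0],
])

```text
clock: 8.65
tool_pos: [0.5141, 0.0096, 0.3244]
orientation: [-89.2, 47.9, 0.8]
force: [-1.0, 0.3, -1.4]
opening: 0.0234
```

```bash
python3 d.py .50 .016 .286 90 45; python3 - <<'E'
from h import *
s=snap('scene','s4')
H=np.array([-.7071,0,.7071]);G=ctrl.get_obs()['tool_pos']+.019*H
print(topix(s,[G-.091*H,G+.021*H]),(G-.091*H))
c=cv2.resize(s['image'][70:320,220:440,::-1],(528,600),interpolation=3);cv2.imwrite('pics/c4.png',c)
E
```

```text
t 8.65 pos [0.5141 0.0096 0.3244] jawyaw 90.25 x [ 0.67   0.01  -0.742] open 0.0234 F [-1.   0.3 -1.4]
q [  29.2  -22.8  -58.2   50.4  -24.4 -160.4]
turn [-0.18  0.56 -2.95] shift [1.91 3.62 0.61]
[[363.58405415 152.63240968]
 [331.55302338 141.91654371]] [0.56482614 0.00992536 0.27342344]
```

View pics/c4.png

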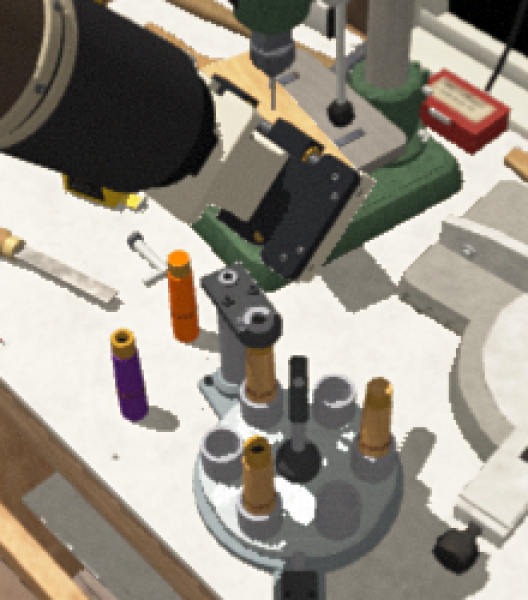

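The dial and the other handles are as they should be, but the gripper hides the held handle in this view. Joint 3 is at its limit (-58.2), so I'll go further out and then down.

```bash
python3 d.py .58 .01 .315 90 45;python3 d.py .58 .01 .286 90 45|tail -1; python3 - <<'E'
from h import *
b=load('t0')
for p in [(413,200),(300,125),(285,160),(320,75),(245,165)]: print(p,toworld(b,p,.05).round(3),toworld(b,p,.15).round(3))
E
```

```text
t 8.7 pos [0.5139 0.0099 0.3243] jawyaw 90.29 x [ 0.67   0.011 -0.742] open 0.0234 F [ 0.2 -0.4 -0.6]
q [  29.3  -22.8  -58.2   50.4  -24.4 -160.4]
turn [-0.16  0.6  -2.95] shift [ 5.12 -4.28 -0.04]
turn [-0.16  0.6  -2.95] shift [ 7.27 -2.34 -0.06]
(413, 200) [ 0.516 -0.171  0.05 ] [ 0.497 -0.148  0.15 ]
(300, 125) [0.717 0.106 0.05 ] [0.677 0.1   0.15 ]
(285, 160) [0.624 0.144 0.05 ] [0.594 0.134 0.15 ]
(320, 75) [0.856 0.053 0.05 ] [0.801 0.052 0.15 ]
(245, 165) [0.613 0.245 0.05 ] [0.584 0.224 0.15 ]
```

servo_tool([
  [[0,0,0],[1,-0.9,0],1.0],
  [[0,0,-0.5],[2.1,-1.8,0],1.0],
  [[0,0,-1],[3.2,-2.7,0],1.0],
  [[0,0,-2],[4.2,-3.5,0],1.0],
  [[0,0,-2.9],[5.1,-4.2,0],1.0],
])

```text
clock: 9.2
tool_pos: [0.5813, 0.0105, 0.3219]
orientation: [-89.2, 45.7, 1.0]
force: [0.9, 0.7, 0.0]
opening: 0.0236
```

```bash
python3 d.py .58 .01 .286 90 45
```

```text
t 9.2 pos [0.5813 0.0105 0.3219] jawyaw 90.46 x [ 0.699  0.013 -0.715] open 0.0236 F [0.9 0.7 0. ]
q [  11.3  -14.3  -58.2   72.8   -7.5 -170.9]
turn [-0.07  0.72 -0.67] shift [ 2.47  2.6  -0.09]
```

```bash
cat > fk.py <<'E'
from h import *
D=[((83.5427,20.5886,.639),(.2632,.6211,.2257),(0,-.001,-1)),((75.3,9.2,-13.5),(.3181,.4579,.2356),(-.001,-.002,-1)),((42.6,-1.9,-25.5),(.4276,.1324,.2359),(-.001,-.002,-1)),
((20.7,8.1,-31.4),(.4795,-.0251,.1222),(-.006,-.005,-1)),((28.4,4.8,-38.2),(.4323,.0162,.1039),(-.003,-.001,-1)),((28.4,-6,-19.5),(.4342,.0165,.3112),(.005,.002,-1)),
((41.2,-27.1,-45.8),(.4339,.015,.3119),(.463,.077,-.883)),((29.3,-22.8,-58.2),(.5139,.0099,.3243),(.67,.011,-.742)),((11.3,-14.3,-58.2),(.5813,.0105,.3219),(.699,.013,-.715))]
def A(q,x):
    q1,q2,q3=np.radians(q);Z=R.from_euler('z',q1).as_matrix();p=q2-q3
    C=[(1,0,0),(0,1,0),(0,0,1),(np.sin(q2),0,np.cos(q2)),(np.cos(p),0,-np.sin(p)),(np.sin(p),0,np.cos(p))]
    return np.c_[np.array([Z@c for c in C]).T,np.array(x)]
P=np.linalg.lstsq(np.vstack([A(q,x) for q,_,x in D]),np.hstack([p for _,p,_ in D]),rcond=None)[0]
E
python3 - <<'E'
from fk import *
from scipy.optimize import least_squares
print(P.round(3),[(A(q,x)@P-p).round(3).tolist() for q,p,x in D])
lo,hi=[-176,-82,-58],[176,121,71]
for X in(.5,.55,.6,.65,.7):
  for Y in(-.12,-.06,0.,.01):
    T=np.array([.7071,0,-.7071]);t=np.array([X,Y,.286])
    r=least_squares(lambda q:A(q,T)@P-t,[10,-10,-40],bounds=([-176,-82,-90],hi));q=r.x
    f=R.from_euler('zy',[0,0]).as_matrix();c=np.radians(q);F=np.array([np.cos(c[1]-c[2])*np.cos(c[0]),np.cos(c[1]-c[2])*np.sin(c[0]),-np.sin(c[1]-c[2])])
    print(X,Y,q.round(1),'pitch',round(q[1]-q[2],1),'j5',np.degrees(np.arccos(F@T)).round(1),np.abs(r.fun).max().round(4))
E
```

```text
[ 0.092 -0.159  0.301  0.581  0.357  0.007  0.491] [[-0.034, -0.009, 0.013], [-0.033, 0.001, 0.017], [-0.024, 0.022, 0.019], [-0.001, 0.034, 0.042], [-0.0, 0.037, 0.047], [-0.022, 0.025, 0.001], [0.024, 0.014, -0.035], [0.034, -0.064, -0.053], [-0.001, -0.119, -0.051]]
0.5 -0.12 [ 16.8 -30.5 -59.8] pitch 29.3 j5 20.6 0.0
0.5 -0.06 [ 54.1 -42.9 -59.3] pitch 16.4 j5 53.3 0.0
0.5 0.0 [ 90.  -50.3 -57.8] pitch 7.5 j5 84.7 0.0061
0.5 0.01 [ 93.7 -50.3 -57.8] pitch 7.5 j5 87.3 0.0057
0.55 -0.12 [ 11.9 -20.8 -58.2] pitch 37.4 j5 11.7 0.0
0.55 -0.06 [ 32.3 -26.  -59.3] pitch 33.3 j5 27.4 0.0
0.55 0.0 [ 51.6 -28.2 -59.6] pitch 31.5 j5 42.0 0.0
0.55 0.01 [ 54.3 -28.1 -59.6] pitch 31.5 j5 43.9 0.0
0.6 -0.12 [  9.3 -13.1 -55.1] pitch 42.1 j5 7.3 0.0
0.6 -0.06 [ 24.4 -16.3 -56.6] pitch 40.3 j5 18.5 0.0
0.6 0.0 [ 39.  -17.5 -57.1] pitch 39.6 j5 29.0 0.0
0.6 0.01 [ 41.2 -17.5 -57.1] pitch 39.6 j5 30.6 0.0
0.65 -0.12 [  7.6  -6.7 -51.1] pitch 44.5 j5 5.5 0.0
0.65 -0.06 [ 19.8  -8.9 -52.7] pitch 43.8 j5 14.2 0.0
0.65 0.0 [ 31.7  -9.7 -53.2] pitch 43.5 j5 22.6 0.0
0.65 0.01 [ 33.5  -9.7 -53.2] pitch 43.5 j5 23.9 0.0
0.7 -0.12 [  6.5  -1.1 -46.4] pitch 45.3 j5 4.6 0.0
0.7 -0.06 [ 16.7  -2.8 -47.9] pitch 45.2 j5 11.8 0.0
0.7 0.0 [ 26.8  -3.3 -48.5] pitch 45.1 j5 18.8 0.0
0.7 0.01 [ 28.4  -3.3 -48.4] pitch 45.1 j5 20.0 0.0
```

```bash
cat > fk2.py <<'E'
from h import *
from fk import D
Q45={0:(-.0,-70.14),1:(0,-67.4),2:(0,-66.4),3:(.2,-51),4:(-.1,-47.2),5:(.1,-76.2),6:(19.2,-48.6),7:(50.4,-24.4),8:(72.8,-7.5)}
def rot(q,s4=-1):
    q1,q2,q3,q4,q5=np.radians(q)
    F=R.from_euler('z',q1)*R.from_euler('y',q2-q3)*R.from_euler('x',s4*q4); return F,F*R.from_euler('y',-q5)
def A(q,s4=-1):
    q1,q2=np.radians(q[:2]);Z=R.from_euler('z',q1);F0=Z*R.from_euler('y',np.radians(q[1]-q[2]));F,T=rot(q,s4);e=np.eye(3)
    return np.array([Z.apply(e[0]),Z.apply(e[1]),e[2],Z.apply([np.sin(q2),0,np.cos(q2)]),F.apply(e[0]),F0.apply(e[2]),F.apply(e[1]),T.apply(e[0]),T.apply(e[2])]).T
def fit(s4):
    return np.linalg.lstsq(np.vstack([A((*d[0],*Q45[i]),s4) for i,d in enumerate(D)]),np.hstack([d[1] for d in D]),rcond=1e-4)[0]
E
python3 - <<'E'
from fk2 import *
for s in(1,-1):
    P=fit(s);print(s,P.round(3))
    for i,d in enumerate(D): q=(*d[0],*Q45[i]);print((A(q,s)@P-d[1]).round(3),(rot(q,s)[1].apply([1,0,0])-d[2]).round(3))
E
```

```text
1 [ 0.295 -0.559 -0.026  0.403  0.466 -0.036  0.36  -0.094 -0.258]
[ 0.002 -0.043  0.028] [-0.    -0.001  0.   ]
[ 0.005 -0.008  0.018] [0.001 0.    0.   ]
[0.028 0.017 0.016] [0.001 0.002 0.   ]
[-0.006 -0.008  0.024] [-0.003  0.004  0.   ]
[ 0.002 -0.007  0.022] [ 0.001 -0.002  0.   ]
[0.046 0.018 0.014] [-0.001  0.002  0.   ]
[-0.081  0.047 -0.058] [-0.325  0.372 -0.   ]
[-0.053  0.045 -0.042] [-0.311  0.555 -0.   ]
[ 0.053 -0.107 -0.022] [-0.049  0.244 -0.   ]
-1 [-0.001 -0.001  0.2    0.602  0.463  0.    -0.191  0.38   0.001]
[ 0.  0. -0.] [-0.    -0.001  0.   ]
[ 0. -0.  0.] [0.001 0.    0.   ]
[0. 0. 0.] [0.001 0.002 0.   ]
[-0.  0. -0.] [-0.001 -0.001  0.   ]
[-0.  0. -0.] [-0.001  0.     0.   ]
[ 0. -0. -0.] [ 0.    -0.001  0.   ]
[-0. -0. -0.] [-0.  0. -0.]
[0. 0. 0.] [ 0.  0. -0.]
[-0. -0. -0.] [-0.    -0.001 -0.   ]
```

```bash
python3 - <<'E'
from fk2 import *
from scipy.optimize import least_squares
P=fit(-1);T=np.array([.7071,0,-.7071]);hi=[176,121,71,95,-.2];lo=[-176,-82,-57.5,-173,-174]
for X in(.54,.58,.62,.66):
  for Y in(-.19,-.1,0.01):
   for Z in (.28,.30):
    best=None
    for s in([11,-14,-57,60,-8],[0,-10,-50,0,-20],[30,-20,-50,50,-30],[-20,-10,-50,-50,-20]):
      r=least_squares(lambda q:np.r_[A(q)@P-[X,Y,Z],.2*(rot(q)[1].apply([1,0,0])-T)],s,bounds=(lo,hi))
      if best is None or r.cost<best.cost-1e-9:best=r
    print(X,Y,Z,best.x.round(1),'err mm',(np.linalg.norm(best.fun[:3])*1e3).round(1),'ang',np.degrees(np.linalg.norm(best.fun[3:])*5).round(2))
E
```

```text
0.54 -0.19 0.28 [  0.3 -12.  -43.8   1.1 -13.2] err mm 0.0 ang 0.0
0.54 -0.19 0.3 [  0.4 -13.3 -41.7   0.9 -16.5] err mm 0.0 ang 0.0
0.54 -0.1 0.28 [  8.  -15.5 -57.5  38.4  -6.2] err mm 2.7 ang 2.37
0.54 -0.1 0.3 [  8.1 -17.1 -57.5  42.   -7.5] err mm 1.1 ang 0.95
0.54 0.01 0.28 [ 23.5 -16.  -57.5  50.  -17.2] err mm 7.9 ang 6.04
0.54 0.01 0.3 [ 24.  -17.6 -57.5  52.3 -18.4] err mm 5.7 ang 4.29
0.58 -0.19 0.28 [  0.3  -7.7 -40.6   1.  -12.1] err mm 0.0 ang 0.0
0.58 -0.19 0.3 [  0.3  -8.9 -38.6   0.8 -15.3] err mm 0.0 ang 0.0
0.58 -0.1 0.28 [  1.8 -10.6 -57.2  51.9  -0.2] err mm 2.2 ang 2.04
0.58 -0.1 0.3 [  0.6 -12.1 -57.4  56.6  -0.2] err mm 0.6 ang 0.53
0.58 0.01 0.28 [ 15.  -11.3 -57.5  64.1  -9.8] err mm 6.0 ang 4.74
0.58 0.01 0.3 [ 14.8 -12.9 -57.5  66.3 -10.3] err mm 3.9 ang 2.98
0.62 -0.19 0.28 [  0.3  -3.6 -37.1   1.  -11.5] err mm 0.0 ang 0.0
0.62 -0.19 0.3 [  0.3  -4.8 -35.2   0.8 -14.6] err mm 0.0 ang 0.0
0.62 -0.1 0.28 [  2.3  -6.3 -53.1  49.2  -0.2] err mm 2.4 ang 2.43
0.62 -0.1 0.3 [  1.   -7.7 -53.5  54.8  -0.2] err mm 1.1 ang 1.04
0.62 0.01 0.28 [ -0.1  -7.2 -56.3  93.8  -0.3] err mm 4.6 ang 4.1
0.62 0.01 0.3 [  0.1  -8.6 -56.   93.1  -0.2] err mm 2.7 ang 2.46
0.66 -0.19 0.28 [  0.2   0.3 -33.3   0.9 -11.3] err mm 0.0 ang 0.0
0.66 -0.19 0.3 [  0.2  -0.9 -31.5   0.7 -14.3] err mm 0.0 ang 0.0
0.66 -0.1 0.28 [  2.6  -2.2 -49.   47.1  -0.2] err mm 2.4 ang 2.57
0.66 -0.1 0.3 [  1.3  -3.6 -49.5  53.4  -0.2] err mm 1.2 ang 1.29
0.66 0.01 0.28 [ -0.3  -3.1 -52.5  94.4  -0.2] err mm 4.6 ang 4.41
0.66 0.01 0.3 [  0.   -4.4 -52.2  93.4  -0.2] err mm 3.0 ang 2.84
```

```bash
python3 d.py .50 -.19 .325 90 45; python3 - <<'E'
from h import *
b=load('t0')
for p in [(435,130),(410,60),(465,100)]: print(p,toworld(b,p,.1).round(3),toworld(b,p,.3).round(3))
E
```

```text
t 9.2 pos [0.5813 0.0105 0.3219] jawyaw 90.46 x [ 0.699  0.013 -0.715] open 0.0236 F [0.9 0.7 0. ]
q [  11.3  -14.3  -58.2   72.8   -7.5 -170.9]
turn [-0.07  0.72 -0.67] shift [ -6.16   5.57 -19.98]
(435, 130) [ 0.678 -0.224  0.1  ] [ 0.601 -0.164  0.3  ]
(410, 60) [ 0.866 -0.175  0.1  ] [ 0.747 -0.126  0.3  ]
(465, 100) [ 0.755 -0.304  0.1  ] [ 0.661 -0.226  0.3  ]
```

servo_tool([
  [[0,0,0],[-0.9,0.8,-2],1.0],
  [[0,0,0],[-1.8,1.6,-4],1.0],
  [[0,0,0],[-2.7,2.4,-6],1.0],
  [[0,0,0],[-3.6,3.2,-8],1.0],
  [[0,0,0],[-4.5,4,-10],1.0],
])

```text
clock: 9.7
tool_pos: [0.5206, -0.09, 0.3246]
orientation: [-89.2, 45.7, 1.2]
force: [0.1, -1.0, 0.0]
opening: 0.0234
```

```bash
python3 d.py .48 -.19 .325 90 45
```

```text
t 9.7 pos [ 0.5206 -0.09    0.3246] jawyaw 90.58 x [ 0.698  0.014 -0.716] open 0.0234 F [ 0.1 -1.   0. ]
q [  14.3  -21.8  -55.2   35.6  -15.9 -134.9]
turn [ 0.01  0.81 -0.7 ] shift [-3.01  2.88 -9.96]
```

servo_tool([
  [[0,0,0],[-0.6,0.6,-2],1.0],
  [[0,0.4,-0.3],[-1.2,1.2,-4],1.0],
  [[0,0.8,-0.7],[-1.8,1.8,-6],1.0],
  [[0,0.8,-0.7],[-2.4,2.4,-8],1.0],
  [[0,0.8,-0.7],[-3,2.9,-10],1.0],
])

```text
clock: 10.2
tool_pos: [0.4786, -0.1889, 0.3243]
orientation: [-89.9, 45.0, 0.3]
force: [-0.2, -2.2, -0.9]
opening: 0.0234
```

```bash
python3 d.py .48 -.19 .286 90 45
```

```text
t 10.2 pos [ 0.4786 -0.1889  0.3243] jawyaw 90.27 x [ 0.707  0.004 -0.707] open 0.0234 F [-0.2 -2.2 -0.9]
q [  0.4 -21.7 -42.8   0.1 -24.  -90.2]
turn [0.16 0.23 0.01] shift [ 2.81  2.61 -0.11]
```

Perfect pose with wide joint margins. I'll lower it to its final height, settle and check.

servo_tool([
  [[0,0,0],[1,0.9,0],1.0],
  [[0,0,0],[2,1.8,0],1.0],
  [[0,0,0],[2.7,2.6,0],1.0],
  [[0,0,0],[2.7,2.6,0],1.0],
  [[0,0,0],[2.7,2.6,0],1.0],
])

```text
clock: 10.7
tool_pos: [0.4792, -0.1882, 0.2871]
orientation: [-89.9, 45.0, 0.4]
force: [1.0, -0.0, -0.5]
opening: 0.0234
```

```bash
python3 d.py .48 -.19 .286 90 45; python3 - <<'E'
from h import *
s=snap('scene','s5');w=snap('wrist','w5')
H=np.array([-.7071,0,.7071]);G=ctrl.get_obs()['tool_pos']+.019*H
print((G-.091*H),topix(s,[G-.091*H,G+.021*H]),topix(w,[G-.091*H,G+.021*H]))
c=np.zeros((575,800,3),np.uint8)
c[:,:400]=cv2.resize(s['image'][110:340,280:440,::-1],(400,575),interpolation=3);c[:250,400:]=cv2.resize(w['image'][:,:,::-1],(400,250));cv2.imwrite('pics/c5.png',c)
E
```

```text
t 10.7 pos [ 0.4792 -0.1882  0.2871] jawyaw 90.37 x [ 0.707  0.005 -0.707] open 0.0234 F [ 1.  -0.  -0.5]
q [  0.5 -19.7 -46.8   0.1 -17.9 -90.2]
turn [0.22 0.29 0.  ] shift [ 0.13  0.02 -0.19]
[ 0.53052761 -0.18837291  0.23684419] [[432.78410144 238.14114263]
 [406.17492478 237.16756013]] [[319.07657707 209.66581056]
 [320.43336903 287.23253997]]
```

View pics/c5.png

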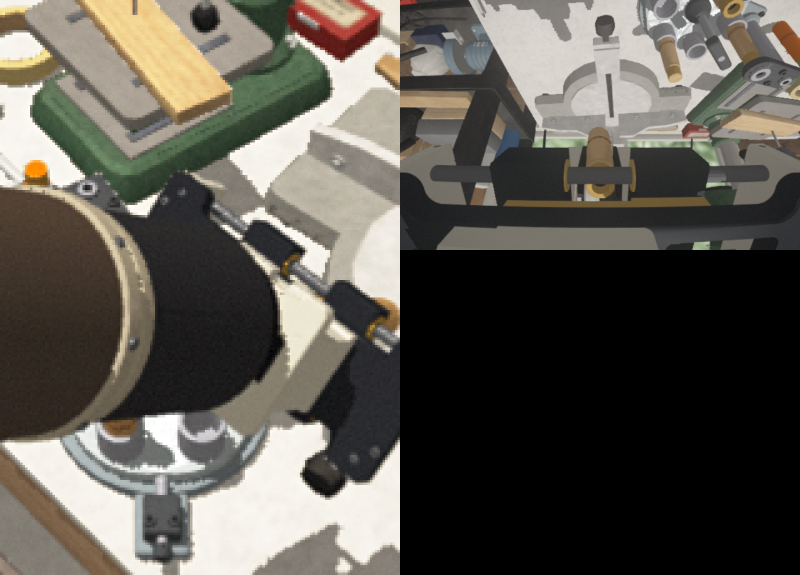

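The wrist view shows the handle between the pads, with its butt at about (317,208) against (319,210) predicted, so it hasn't slipped or tilted. The force is about 1 N. I'll hand it in.

```bash
python3 -c "
from plant import ctrl
o=ctrl.get_obs();print(o['qvel'],o['opening']);print(ctrl.close_job())"
```

```text
[-0.21138829  0.104261    0.03881949  0.06634949  0.27089663 -0.18956687] 0.023289924672510186
the job is handed in; nothing more can be done
None
```

I turned the dial one click anticlockwise (+60°) by its T handle, which brought the blank under the bush. I then gripped the bored handle near its ferrule, drew it straight up out of its socket, tipped it and handed the job in at about 10.8 s.

**Last checks:**
- **Height and tilt:** the tool is at exactly 45° pitch, with the bored end pointing up and back towards the robot. By calculation the butt is at 0.237 m and the handle's middle at about 0.28 m. The task doesn't say which point the 25 cm refers to, so I aimed between them.
- **Grip:** the opening is steady at 23.4 mm and the force on the tool is about 1 N. The wrist picture shows the butt within 2 pixels of where it should be, so the handle hasn't slipped.
- **Other handles:** right after the lift, the blank, done and spare handles were all in their sockets and the dial was clicked home. In the last scene picture the arm hides most of the jig, so I could not check them again there.

**One snag:** my first holding pose put joint 3 at its limit (-58.2°) with the handle about 4 cm too high. I moved 20 cm to the right, where all joints have plenty of room, and lowered it there.

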